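# Set the diverter flap and tip the token pan into the tin

### The arm

A 6-joint arm with a two-finger parallel gripper is mounted at the origin on the work surface. World frame = base frame: x ahead of the robot, y to its left, z up, the work surface at z = 0. Lengths are in m, angles in degrees, forces in N, time in s.
With the tool pointing down it reaches from about 0.3 to 0.75 m from the base axis. Payload 8.5 kg.
Tool frame: the origin (TCP) lies at the very end of the fingers, on their centre line; the grasp point (between the pads) lies env.pinch_z behind it (env.pinch_z is the distance from the TCP to the grasp point, in m); z points along the fingers, y is the line along which they close (so a half turn about z gives the same grasp; the last joint's range is limited). The gripper opens to 85 mm and grips with 20 to 120 N. Pads are 22 mm wide; open, the fingers measure 114 mm over their backs; the gripper's body (76 mm by 85 mm) begins 54 mm behind the grasp point. The pads swing forward as they close: fully open they stand 13 mm farther back than shut.
Start: joints at [50.976, 21.807, 74.336, -0, 83.858, -12.336], TCP at [0.247, 0.491, 0.231] pointing down, gripper open.
Joint ranges: [-178.18, 178.18], [-50.72, 133.34], [12.68, 142.11], [-81.47, 261.47], [9.98, 163.14], [-165.26, 165.26]. Speed limits (degrees/s): [136.94, 136.94, 180, 180, 180, 180].

### API

Orientations are given as a 3x3 rotation matrix whose columns are the frame's x, y, z axes.
In Python, from rig import telemetry, get_image, env gives the robot as it stands. The module is installed in compiled form; this text tells all that it offers.
- The arm moves only by the tool apply_moves, never from a script. Its argument "series" is a list of rows, each a list of 7 numbers: the shift along the tool's x, y, z in mm, then the turn, a rotation vector about the tool's x, y, z in degrees, then the opening, from 0 (shut) to 1 (fully open). A call has 1 to 12 rows; each row shifts and turns the commanded pose from where the row before left it, along the tool's axes as they then stand; what a row does not reach is not made up. A row lasts 1/8 s, in which the tool goes at most 62.5 mm and 10.7 degrees, less where a joint would pass 70% of its speed; a pose out of reach is approached as far as the arm can. A call with a gripper value outside its range is refused whole. The fingers move at their own pace and stop on an object; "grip_force" is the grip in N (left out, the last holds). Time passes only in rows, so rows that do not move let the fingers close. It gives the time, the measured TCP pose, the force, the opening and the grip force at its end, in the units of the state.
- telemetry.observe(): the state, without advancing time (a new reading comes with each control period).
- get_image(name): name is "side" or "top"; returns a dict with "frame" (480x640x3 uint8, red, green, blue), "z_map" (480x640 float32, m along the optical axis (not along the pixel's ray), 0 where there is no reading), "vertical_fov" (degrees; the focal length in pixels is half the picture's height over the tangent of half this angle, whatever the lens; pixels are square), "cx", "cy" (the principal point, pixels), "eye" and "attitude" of the camera in the world. Camera axes: x right, y up, looking along -z (the intrinsics and any distortion apply to the point x, -y, -z); pixel columns grow to the right and rows downward; lengths in m; the calibration is good to about 2 mm. A picture is of the moment at which its call begins.
- env.close_job(): hands the job in; it is judged then, once.
The state is a dict: "time_s": time; "q": joint angles; "qvel": joint speeds; "joint_efforts": joint torques, N m; "position": TCP position; "tool_rot": TCP orientation; "ft_force": force on the tool from outside, world axes, zero at the start; "wrist_torque": the same for the moment, N m; "grip_width": finger opening in m; "gripper_force": force on a finger pad.
Only numpy, scipy, OpenCV 4.12 (cv2) and the standard library are available. Lean on these libraries where they do the work, as an engineer would, in place of code of your own. Each camera call takes 0.05 s, during which the arm holds its last target. There are 200 camera calls.

### The job

The five brass tokens in the tipping pan of the green-framed diverter chute have been checked and belong in the hinged-lid tin parts box, which stands under one of the chute's two spouts. Push the diverter flap by its red knob all the way to its stop so that it opens the spout over the tin and shuts the other one; then tip the pan by its black-knobbed lever so that all five tokens slide down into the tin on their own, without the gripper touching them. Ease the pan back down onto its rubber bumpers without letting it slam, and leave the flap set and the loose things on the counter undisturbed.

Things in the scene. Friction and masses are not known exactly. Their poses are not given: they have to be found in the camera images.
- chute: Fixed Y-shaped open-topped sheet-metal chute on a green frame. Origin on the counter below the flap hinge (the fork). +x = downhill (level), +y = its left looking downhill, z up. A trough 62 mm wide, 30 mm deep falls at 35 deg from the pan (x = -95 mm, wall tops 196 mm up) to the fork (wall tops 128 mm up) and parts into a +y and a -y spout with mouths at x = 46, y = +-64, 72 mm up.
- flap (a joint): Flap, a 64 mm brass-coloured blade hinged at the chute's fork, free end uphill. rad; 0 = middle, stops at -0.53 and +0.53. Positive: free end and knob go to the chute's -y wall, which shuts the -y spout and sends parts to the +y spout; negative: the opposite. Starts between the stops. Stiff hinge, stays where left; the knob moves at about 1 N.
- flap_knob (a point): Centre of the flap's red ball knob (18 mm diameter) on a 6 mm stem, 52 mm from the hinge axis, which leans 35 deg downhill like the stem. Push it sideways, along the chute's y. Flap in the middle: knob at chute x = -4, y = 0, 190 mm above the counter, 45 mm above the walls beneath; at the stops x = +2, y = -26 (joint +0.53) or +26 (joint -0.53), 4 mm lower.
- pan (a joint): Tipping pan, a dark steel tray 123 x 66 mm with 24 mm walls, open downhill, holding the tokens. rad; 0 = level on its bumpers, up to 0.9 as its rear rises about a level hinge along the chute's y at chute x = -98 mm, 176 mm above the counter. Tokens start sliding near 0.2; at 0.8 all run out in about a second. It falls back by its own weight: lower it against the fingers, below 2 rad/s.
- pan_knob (a point): Centre of the black ball knob (24 mm diameter) of the pan's lever, an 8 mm steel stem beside the chute at chute y = -70 mm, 85 mm from the hinge line. Pan level: the lever leans 25 deg uphill (knob at chute x = -134 mm, 253 mm up). Pushing the knob about 66 mm downhill (+x) from its uphill side, with 2 to 5 N, tips the pan to 0.8 rad; it stays within 9 mm of the same height.
- tin: Fixed dark green tin parts box, 120 x 130 mm and 46 mm high, 3 mm walls, open lid standing up on its downhill edge. Origin at the centre of its underside. It stands under one of the two spouts, either side; its position says which.
- tray: Fixed black open coin return tray, 115 x 115 mm and 44 mm high, under the other spout. Origin at the centre of its underside. No token belongs in it.
- token0: Brass token, disc 24 mm diameter, 4 mm thick, lying in the pan at the start. Origin at the centre of its underside.
- token1: Brass token, disc 24 mm diameter, 4 mm thick, lying in the pan at the start. Origin at the centre of its underside.
- token2: Brass token, disc 24 mm diameter, 4 mm thick, lying in the pan at the start. Origin at the centre of its underside.
- token3: Brass token, disc 24 mm diameter, 4 mm thick, lying in the pan at the start. Origin at the centre of its underside.
- token4: Brass token, disc 24 mm diameter, 4 mm thick, lying in the pan at the start. Origin at the centre of its underside.
- bezel: Cream bakelite coin slot bezel, 64 x 42 x 12 mm, lying loose on the counter on the far (+y) side of the chute's pan. Origin at the centre of its underside. Leave it alone.
- wiper: Bronze coin wiper arm, 98 mm long, 8 mm high, lying loose on the counter uphill of the pan. Origin at the underside of its round hub. Leave it alone.
- driver: Walnut-handled nut driver, 202 mm long, 28 mm thick, lying loose on the counter on the lever (-y) side of the pan. Origin under its middle. Leave it alone.

How it is judged (in metres and radians):
On the way, in this order (a step that is already met when the one before it is completed fails the run):
1. the flap is fully over at the stop that opens the spout above the tin, the pan still level with the tokens in it (((y of tin in the frame of chute above 0 m and value of joint flap above 0.48 rad) or (y of tin in the frame of chute below 0 m and value of joint flap below -0.48 rad)) and value of joint pan below 0.06 rad), for 0.2 s.
2. all five tokens have slid into the tin, the flap still set (((y of tin in the frame of chute above 0 m and value of joint flap above 0.48 rad) or (y of tin in the frame of chute below 0 m and value of joint flap below -0.48 rad)) and x of token0 in the frame of tin between -0.059 and 0.059 m and y of token0 in the frame of tin between -0.064 and 0.064 m and z of token0 in the frame of tin between 0 and 0.04 m and x of token1 in the frame of tin between -0.059 and 0.059 m and y of token1 in the frame of tin between -0.064 and 0.064 m and z of token1 in the frame of tin between 0 and 0.04 m and x of token2 in the frame of tin between -0.059 and 0.059 m and y of token2 in the frame of tin between -0.064 and 0.064 m and z of token2 in the frame of tin between 0 and 0.04 m and x of token3 in the frame of tin between -0.059 and 0.059 m and y of token3 in the frame of tin between -0.064 and 0.064 m and z of token3 in the frame of tin between 0 and 0.04 m and x of token4 in the frame of tin between -0.059 and 0.059 m and y of token4 in the frame of tin between -0.064 and 0.064 m and z of token4 in the frame of tin between 0 and 0.04 m), for 0.2 s.
At the end, for the whole second after the job is handed in: All five tokens lie still inside the tin (below its rim), the flap is within 0.05 rad of the stop that opens the tin's spout, and the pan is back down level (within 0.05 rad) (all of step 2 and value of joint pan below 0.05 rad and linear speed of each of token0, token1, token2, token3, token4 below 0.03 m/s); the robot touches nothing.
It fails at once if the cream bezel is disturbed (moved over 15 mm) (distance of bezel from where it was at the start of the episode above 0.015 m).
It fails at once if the bronze wiper arm is disturbed (moved over 15 mm) (distance of wiper from where it was at the start of the episode above 0.015 m).
It fails at once if the nut driver is disturbed (moved over 15 mm) (distance of driver from where it was at the start of the episode above 0.015 m).
It fails at once if the gripper or arm touches a token (contact force between any of token0, token1, token2, token3, token4 and the fingers above 0.3 N or contact force between any of token0, token1, token2, token3, token4 and the arm above 0.3 N).
It fails at once if the pan is let slam down (falling faster than 4 rad/s) (velocity of joint pan below -4 rad/s).
It also fails if it takes over 48 s, if anything falls off the work surface, if the arm or the gripper's body presses on something with over 40 N, if the wrist force passes 120 N, or if a joint passes its speed limit or range.

## Working session

There is one attempt and no reset: what is moved stays moved. The work goes in short steps, Python scripts to look and compute and a tool call to move; the robot and the scene stay as the last step left them, time stands still between calls to the robot, and variables do not carry over. Pictures are saved under pics/ and viewed, at most 10 in all, crops included, and the job is handed in when it is done.

Besides the shell and the picture viewer there is one more tool, called as a command line: name --pt "numbers of a row" for each row, then --argument value for the rest. apply_moves: Moves the arm, as the interface text tells. Its arguments: {"type":"object","properties":{"series":{"type":"array"},"grip_force":{"type":"number"}},"required":["series"]}

```bash
mkdir -p pics; cat > h.py <<'E'
import numpy as np, cv2
from rig import telemetry, get_image, env
def pts(im):
    H,W=im["z_map"].shape; f=H/2/np.tan(np.radians(im["vertical_fov"]/2))
    v,u=np.mgrid[0:H,0:W]; z=im["z_map"]
    c=np.stack([(u-im["cx"])/f*z,-(v-im["cy"])/f*z,-z],-1)
    P=c@np.array(im["attitude"]).T+np.array(im["eye"]); P[z==0]=np.nan
    return P
E
python3 - <<'E'
from h import *
for n in("side","top"):
    im=get_image(n); np.savez(n+".npz",**im); cv2.imwrite(f"pics/{n}0.png",im["frame"][...,::-1])
    print(n,[ (k,im[k]) for k in im if k not in("frame","z_map")])
s=telemetry.observe();print(s, env.pinch_z)
E
```

```text
side [('vertical_fov', 43.391756882635185), ('cx', 309.6084957495884), ('cy', 239.28975346670984), ('eye', array([ 0.15110935, -0.76316952,  0.68567777])), ('attitude', array([[ 0.89990598,  0.23035597, -0.37027739],
       [-0.43554543,  0.43259227, -0.78940744],
       [-0.02166558,  0.87166511,  0.48962286]]))]
top [('vertical_fov', 46.262781522981314), ('cx', 320.64125264315265), ('cy', 243.6433412631166), ('eye', array([0.49488974, 0.07190009, 1.06129343])), ('attitude', array([[-0.0222527 ,  0.9968194 , -0.07652392],
       [-0.99913283, -0.02486794, -0.03339407],
       [-0.03519085,  0.07571446,  0.99650837]]))]
{'time_s': 0.1, 'q': array([ 5.09773774e+01,  2.18389368e+01,  7.43786491e+01, -1.05771659e-03,
        8.38571484e+01, -1.23355863e+01]), 'qvel': array([ 0.01628849, -0.03528564, -0.20844235,  0.03548009,  0.06395343,
        0.00943216]), 'joint_efforts': array([ 2.43991024e-03, -4.49215972e+01, -2.31658655e+01, -2.17966221e-04,
        3.62161452e-03,  2.82082944e-06]), 'position': array([0.24685686, 0.49120771, 0.23076695]), 'tool_rot': array([[-8.93473816e-01,  4.49114562e-01, -8.07000005e-04],
       [ 4.49115211e-01,  8.93473266e-01, -1.02490946e-03],
       [ 2.60731167e-04, -1.27816574e-03, -9.99999149e-01]]), 'ft_force': array([-0.35607821, -0.51716087, -0.81407293]), 'wrist_torque': array([0.00630594, 0.03766554, 0.02414763]), 'gripper_force': 0.0, 'grip_width': 0.08554071331564364} 0.0187
```

View pics/side0.png

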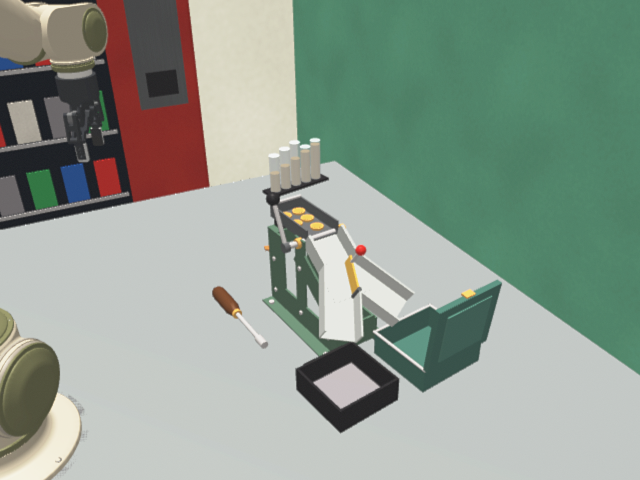

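View pics/top0.png

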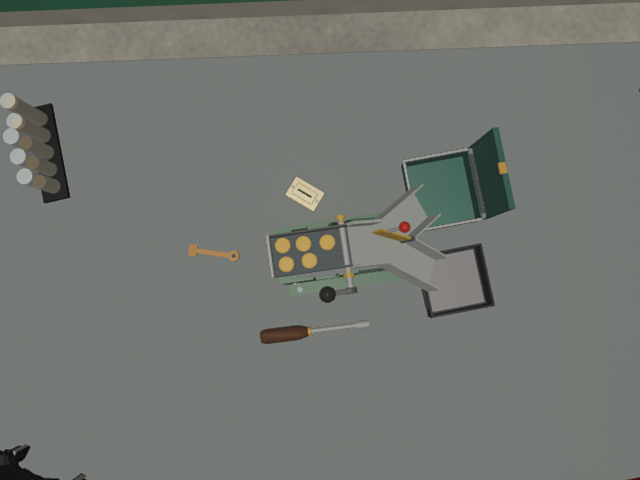

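The side view shows the tin at (435,340) on the chute's left (+y) and the tray at (347,385). In the top view the red knob is at (404,227), the black knob at (327,294) and the brass pivots at (340,218) and (349,277). The flap leans to +y, so the red knob has to go to chute −y, towards the robot.

```bash
cat >> h.py <<'E'
def ray(im,u,v):
    f=im["z_map"].shape[0]/2/np.tan(np.radians(im["vertical_fov"]/2))
    d=np.array([(u-im["cx"])/f,-(v-im["cy"])/f,-1])@np.array(im["attitude"]).T
    return np.array(im["eye"]),d/np.linalg.norm(d)
def tri(a,b):
    (p,d),(q,e)=a,b
    s=np.linalg.lstsq(np.stack([d,-e],1),q-p,rcond=None)[0]
    A,B=p+s[0]*d,q+s[1]*e
    return (A+B)/2,np.linalg.norm(A-B)
def onz(r,z): return r[0]+r[1]*(z-r[0][2])/r[1][2]
def blob(m,box):
    k=np.zeros(m.shape,bool); x0,y0,x1,y1=box; k[y0:y1,x0:x1]=1; m=(m&k).astype(np.uint8)
    n,l,s,c=cv2.connectedComponentsWithStats(m)
    i=1+np.argmax(s[1:,4]); return c[i],s[i],l==i
def red(im):
    f=im["frame"].astype(int); return (f[...,0]>130)&(f[...,1]<70)&(f[...,2]<70)
def blk(im): return im["frame"].max(-1)<45
E
python3 - <<'E'
from h import *
S=dict(np.load("side.npz"));T=dict(np.load("top.npz"))
PT,PS=pts(T),pts(S)
for nm,fn,bs,bt in(("red",red,(345,235,375,265),(390,215,420,240)),("blk",blk,(260,190,285,207),(315,284,337,304))):
    cs,ss,_=blob(fn(S),bs); ct,st,_=blob(fn(T),bt)
    print(nm,cs,ss,ct,st,tri(ray(S,*cs),ray(T,*ct)))
f=T["frame"].astype(int)
# brass pivots
br=(f[...,0]>150)&(f[...,0]-f[...,2]>60)
piv=[]
for b in((333,210,348,226),(340,268,358,284)):
    c,s,l=blob(br,b); print("piv",c,s,np.nanmedian(PT[l],0)); piv.append(onz(ray(T,*c),.176))
d=piv[0]-piv[1];print(piv,d,"yaw y-axis",np.degrees(np.arctan2(d[1],d[0])))
# tin/tray rims, by height, robust rects
P=PT
for nm,b,z0,z1 in(("tin",(398,140,490,240),.036,.055),("tray",(415,235,500,325),.036,.052)):
    m=(P[...,2]>z0)&(P[...,2]<z1); k=np.zeros_like(m);k[b[1]:b[3],b[0]:b[2]]=1
    q=P[m&k][:,:2].astype(np.float32); print(nm,len(q),cv2.minAreaRect(q))
# pan rim: z about 0.2
m=(P[...,2]>.185)&(P[...,2]<.215);k=np.zeros_like(m);k[222:285,262:350]=1
q=P[m&k];print("pan",len(q),cv2.minAreaRect(q[:,:2].astype(np.float32)),q[:,2].mean())
E
```

```text
red [360.37704918 250.36065574] [356 246  10   9  61] [404.35526316 226.51315789] [400 222  10  10  76] (array([ 0.58578331, -0.02996926,  0.18617449]), np.float64(0.00039581177197192723))
blk [273.05  201.425] [267 198  12   7  40] [327.27272727 293.92424242] [320 287  15  15 132] (array([0.48498826, 0.09099584, 0.24645942]), np.float64(0.0013203130073130471))
piv [339.63888889 217.22222222] [336 215   8   7  36] [0.60353891 0.07004651 0.18348757]
piv [348.36111111 274.47222222] [345 271   8   7  36] [0.51227745 0.05968028 0.18462066]
[array([0.604111  , 0.07051035, 0.176     ]), array([0.51319546, 0.05906046, 0.176     ])] [0.09091555 0.01144988 0.        ] yaw y-axis 7.178026567325163
tin 1065 ((0.6670314073562622, -0.1203756332397461), (0.1353507936000824, 0.1308944970369339), 9.138511657714844)
tray 590 ((0.5012709498405457, -0.13279959559440613), (0.11511393636465073, 0.12114288657903671), 10.040075302124023)
pan 604 ((0.553253710269928, 0.12120319902896881), (0.08295474201440811, 0.13064433634281158), 0.33611148595809937) 0.19811997637964113
```

apply_moves --pt "0 0 -20 0 0 -8.5 0" --pt "0 0 -20 0 0 -8.5 0" --pt "0 0 -20 0 0 -8.5 0" --pt "0 0 -20 0 0 -8.4 0" --pt "-22 -40 0 0 0 0 0" --pt "-22 -40 0 0 0 0 0" --pt "-22 -40 0 0 0 0 0" --pt "-22 -40 0 0 0 0 0" --pt "-22 -40 0 0 0 0 0" --pt "-22 -40 0 0 0 0 0" --pt "-22 -40 0 0 0 0 0" --pt "-22 -40 0 0 0 0 0"

```text
time_s: 1.6
position: [0.4624, 0.1947, 0.3111]
tool_rot: [[-0.992, -0.125, -0.001], [-0.125, 0.992, -0.0], [0.001, 0.0, -1.0]]
ft_force: [-0.3, 0.8, 1.6]
grip_width: 0.0002
gripper_force: 0.0
```

```bash
cat >> h.py <<'E'
O=np.array([.571,-.0324,0]); a=np.radians(7.18)
ey=np.array([np.cos(a),np.sin(a),0]); ex=np.array([np.sin(a),-np.cos(a),0])
def ch(p): p=np.asarray(p)-O; return np.round(np.stack([p@ex,p@ey,p[...,2]],-1)*1000,1)
def st():
    s=telemetry.observe(); print("t",s["time_s"],"chute",ch(s["position"]),"F",ch(s["ft_force"]+O)/1000,"w",s["grip_width"]); print(np.round(s["tool_rot"].T@np.stack([ex,ey],1),3).tolist(), np.round(s["q"],1))
E
python3 -c "
from h import *
st()
S=dict(np.load('side.npz'));T=dict(np.load('top.npz'))
print(ch([.58578,-.02997,.18617]),ch(onz(ray(T,327.27,293.92),.253)))"
```

```text
t 1.6 chute [-238.9  -79.4  311.1] F [-0.8779 -0.1909  1.5565] w 0.0002017545211672467
[[0.0, -1.0], [-1.0, -0.0], [-0.0, -0.001]] [  9.3  14.2  72.4   0.   93.4 -87.9]
[ -0.6  15.  186.2] [-133.3  -70.4  253. ]
```

apply_moves --pt "-23 -39.5 0 0 0 0 0" --pt "-23 -39.5 0 0 0 0 0" --pt "-23 -39.5 0 0 0 0 0" --pt "-23 -39.5 0 0 0 0 0" --pt "-23 -39.5 0 0 0 0 0" --pt "-23 -39.5 0 0 0 0 0" --pt "0 0 30 0 0 0 0" --pt "0 0 35 0 0 0 0" --pt "0 0 35 0 0 0 0" --pt "0 0 38 0 0 0 0" --pt "0 0 0 0 0 0 0"

```text
time_s: 2.98
position: [0.6272, -0.0215, 0.1706]
tool_rot: [[-0.992, -0.125, -0.006], [-0.125, 0.992, 0.001], [0.006, 0.002, -1.0]]
ft_force: [-0.1, 0.1, 0.6]
grip_width: 0.0001
gripper_force: 0.0
```

```bash
python3 -c "
from h import *
st()
for n in('side','top'):
    im=get_image(n); x=(330,200) if n=='side' else (400,230)
    c=im['frame'][x[1]-90:x[1]+90,x[0]-90:x[0]+110,::-1]; globals()[n]=cv2.resize(c,None,fx=2,fy=2)
cv2.imwrite('pics/a.png',np.hstack([side,top]))"
```

```text
t 2.975 chute [ -3.8  57.1 170.6] F [-0.0643 -0.0464  0.6001] w 0.00011779797112818477
[[0.0, -1.0], [-1.0, -0.0], [-0.002, -0.006]] [ -12.8   32.3   66.5   -0.    81.5 -110. ]
```

View pics/a.png

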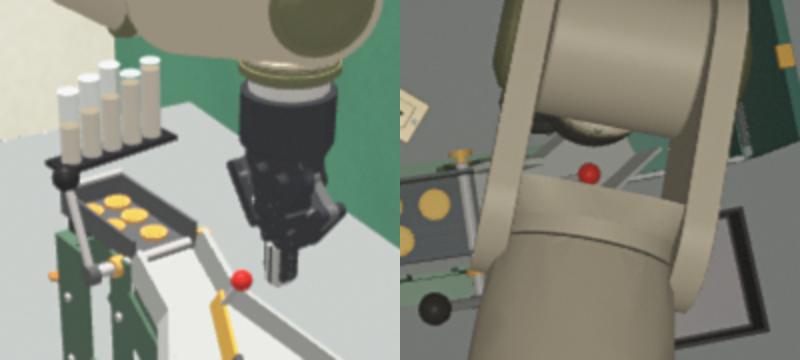

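The closed fingertips stand about 30 mm beyond the red knob (knob at crop (240,280), tips at (280,275)), at knob height. Now I push towards −y.

apply_moves --pt "8 0 0 0 0 0 0" --pt "8 0 0 0 0 0 0" --pt "6 0 0 0 0 0 0" --pt "6 0 0 0 0 0 0" --pt "6 0 0 0 0 0 0" --pt "6 0 0 0 0 0 0" --pt "6 0 0 0 0 0 0" --pt "5 0 0 0 0 0 0" --pt "3 0 0 0 0 0 0" --pt "0 0 0 0 0 0 0"

```text
time_s: 4.32
position: [0.5746, -0.0287, 0.1732]
tool_rot: [[-0.992, -0.125, -0.001], [-0.125, 0.992, -0.0], [0.001, -0.0, -1.0]]
ft_force: [0.7, -0.9, -0.9]
grip_width: 0.0002
gripper_force: 0.0
```

```bash
cat >> h.py <<'E'
def knob():
    st(); im=get_image("side"); c,s,_=blob(red(im),(335,235,390,290)); print("red px",c,s,"chute",ch(onz(ray(im,*c),.187)))
    return im
E
python3 -c "
from h import *
knob()"
```

```text
t 4.325 chute [ -3.2   4.  173.2] F [ 0.9822  0.5808 -0.8642] w 0.00016604629553273057
[[0.0, -1.0], [-1.0, -0.0], [0.0, -0.001]] [ -14.6   27.    75.7   -0.    77.3 -111.8]
red px [345.890625 255.421875] [341 251  10   9  64] chute [ 1.00e-01 -1.44e+01  1.87e+02]
```

apply_moves --pt "4 0 0 0 0 0 0" --pt "4 0 0 0 0 0 0" --pt "3 0 0 0 0 0 0" --pt "2 0 0 0 0 0 0" --pt "0 0 0 0 0 0 0"

```text
time_s: 5.0
position: [0.5622, -0.0302, 0.1734]
tool_rot: [[-0.992, -0.126, 0.001], [-0.126, 0.992, -0.0], [-0.001, -0.0, -1.0]]
ft_force: [3.2, -0.1, -1.7]
grip_width: -0.0002
gripper_force: 1.6
```

```bash
python3 -c "
from h import *
knob()"
```

```text
t 5.0 chute [ -3.3  -8.4 173.4] F [ 0.4909  3.1674 -1.6529] w -0.00019361017270044196
[[0.001, -1.0], [-1.0, -0.001], [0.0, 0.001]] [ -15.1   25.8   77.8    0.    76.3 -112.3]
red px [341.14754098 260.40983607] [337 255  10  10  61] chute [  8.2 -29.6 187. ]
```

apply_moves --pt "2 0 0 0 0 0 0" --pt "2 0 0 0 0 0 0" --pt "0 0 0 0 0 0 0" --pt "0 0 0 0 0 0 0"

```text
time_s: 5.55
position: [0.5613, -0.0304, 0.1737]
tool_rot: [[-0.992, -0.126, 0.009], [-0.126, 0.992, 0.001], [-0.009, -0.0, -1.0]]
ft_force: [19.7, 2.7, -7.6]
grip_width: -0.0002
gripper_force: 9.5
```

```bash
python3 -c "
from h import *
knob()"
```

```text
t 5.55 chute [ -3.2  -9.4 173.7] F [-0.2063 19.87   -7.571 ] w -0.00023931056569725037
[[0.001, -1.0], [-1.0, -0.001], [0.0, 0.009]] [ -15.2   25.5   78.3    0.2   75.7 -112.5]
red px [341.22580645 260.38709677] [337 255  10  10  62] chute [  8.2 -29.5 187. ]
```

The force jumps to 20 N while the knob stays put, so the flap is at its stop. I back off, lift, and go uphill of the lever.

apply_moves --pt "-15 0 0 0 0 0 0" --pt "-25 0 0 0 0 0 0" --pt "0 0 -45 0 0 0 0" --pt "0 0 -46 0 0 0 0" --pt "0 0 -46 0 0 0 0" --pt "21 37 0 0 0 0 0" --pt "21 37 0 0 0 0 0" --pt "21 37 0 0 0 0 0" --pt "21 37 0 0 0 0 0" --pt "21 37 0 0 0 0 0" --pt "0 0 0 0 0 0 0"

```text
time_s: 6.98
position: [0.4684, 0.1463, 0.3108]
tool_rot: [[-0.992, -0.129, -0.001], [-0.129, 0.992, -0.0], [0.001, 0.0, -1.0]]
ft_force: [-0.3, -0.8, 0.3]
grip_width: -0.0
gripper_force: 0.0
```

```bash
python3 -c "
from h import *
im=knob();cv2.imwrite('pics/b.png',cv2.resize(im['frame'][100:300,200:460,::-1],None,fx=3,fy=3))"
```

```text
t 6.975 chute [-190.2  -79.5  310.8] F [ 0.7585 -0.3585  0.3178] w -3.327010140743224e-05
[[0.004, -1.0], [-1.0, -0.004], [-0.0, -0.001]] [  3.5  13.   74.1   0.   92.9 -93.9]
red px [341.01724138 260.5862069 ] [337 256   9   9  58] chute [  8.5 -30.1 187. ]
```

View pics/b.png

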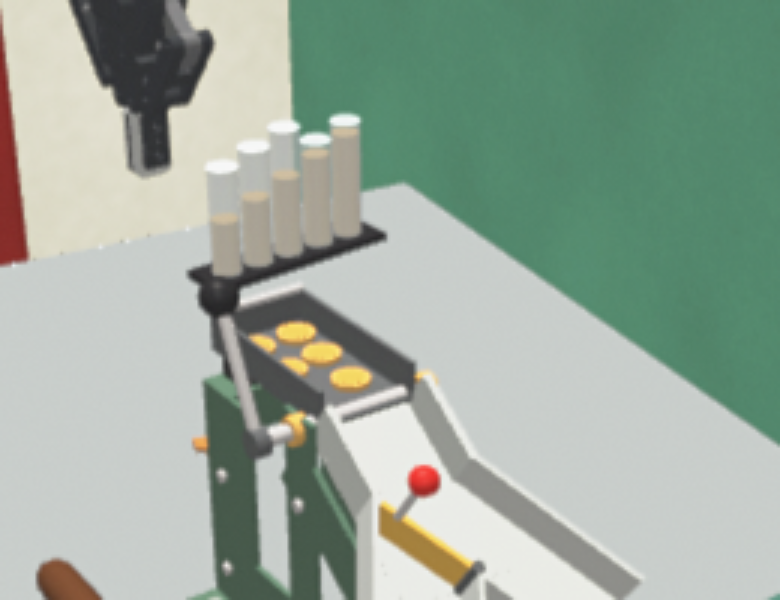

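The flap blade lies along the −y wall with the knob at crop (424,480); the tokens are still in the level pan. The gripper is uphill of the lever. I descend and start pushing.

apply_moves --pt "-5 0 35 0 0 0 0" --pt "0 0 38 0 0 0 0" --pt "0 -12 0 0 0 0 0" --pt "0 -10 0 0 0 0 0" --pt "0 -6 0 0 0 0 0" --pt "0 -5 0 0 0 0 0" --pt "0 -5 0 0 0 0 0" --pt "0 0 0 0 0 0 0"

```text
time_s: 8.02
position: [0.4804, 0.1078, 0.2384]
tool_rot: [[-0.992, -0.125, 0.002], [-0.125, 0.992, 0.001], [-0.002, 0.001, -1.0]]
ft_force: [-0.4, 4.1, 4.6]
grip_width: -0.0004
gripper_force: 2.4
```

```bash
cat >> h.py <<'E'
def bk():
    st(); im=get_image("side"); S=dict(np.load("side.npz"))
    return im
E
python3 -c "
from h import *
im=bk();cv2.imwrite('pics/c.png',cv2.resize(im['frame'][130:280,220:370,::-1],None,fx=3,fy=3))"
```

```text
t 8.025 chute [-150.5  -72.3  238.4] F [-4.1229  0.1107  4.5592] w -0.0003855993177803644
[[0.0, -1.0], [-1.0, -0.0], [-0.001, 0.002]] [ -1.2  15.6  82.5   0.1  81.8 -98.4]
```

View pics/c.png

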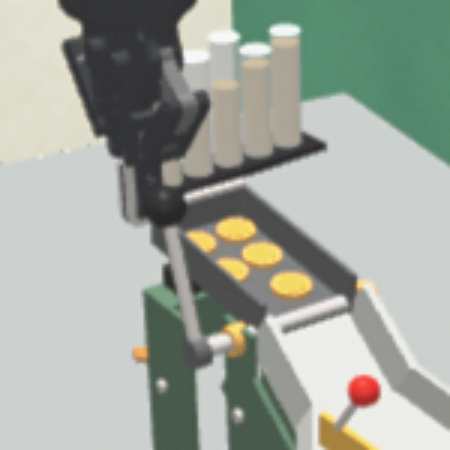

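The fingers touch the knob from uphill (crop (160,205)) at about 4 N. Now I tip the pan.

apply_moves --pt "0 -5 0 0 0 0 0" --pt "0 -6 0 0 0 0 0" --pt "0 -6 0 0 0 0 0" --pt "0 -6 0 0 0 0 0" --pt "0 -6 0 0 0 0 0" --pt "0 -6 0 0 0 0 0" --pt "0 -6 0 0 0 0 0" --pt "0 -6 0 0 0 0 0" --pt "0 -6 0 0 0 0 0" --pt "0 -6 0 0 0 0 0" --pt "0 -5 0 0 0 0 0" --pt "0 0 0 0 0 0 0"

```text
time_s: 9.57
position: [0.4882, 0.0437, 0.2374]
tool_rot: [[-0.992, -0.125, 0.0], [-0.125, 0.992, -0.0], [-0.0, -0.0, -1.0]]
ft_force: [0.3, 0.9, 0.7]
grip_width: -0.0001
gripper_force: 0.4
```

apply_moves --pt "0 0 0 0 0 0 0" --pt "0 0 0 0 0 0 0" --pt "0 0 0 0 0 0 0" --pt "0 0 0 0 0 0 0" --pt "0 0 0 0 0 0 0" --pt "0 0 0 0 0 0 0" --pt "0 0 0 0 0 0 0" --pt "0 0 0 0 0 0 0"

```text
time_s: 10.58
position: [0.4881, 0.0441, 0.2373]
tool_rot: [[-0.992, -0.126, 0.0], [-0.126, 0.992, -0.0], [-0.0, -0.0, -1.0]]
ft_force: [0.2, 0.6, -0.5]
grip_width: 0.0001
gripper_force: 0.4
```

```bash
python3 -c "
from h import *
im=knob();cv2.imwrite('pics/d.png',cv2.resize(im['frame'][130:400,210:510,::-1],None,fx=2,fy=2))"
```

```text
t 10.575 chute [-86.3 -72.7 237.3] F [-0.5791  0.2709 -0.468 ] w 5.2881822913410026e-05
[[0.001, -1.0], [-1.0, -0.001], [0.0, 0.0]] [  -8.7   15.5   82.8    0.    81.7 -105.9]
red px [341.01724138 260.5862069 ] [337 256   9   9  58] chute [  8.5 -30.1 187. ]
```

View pics/d.png

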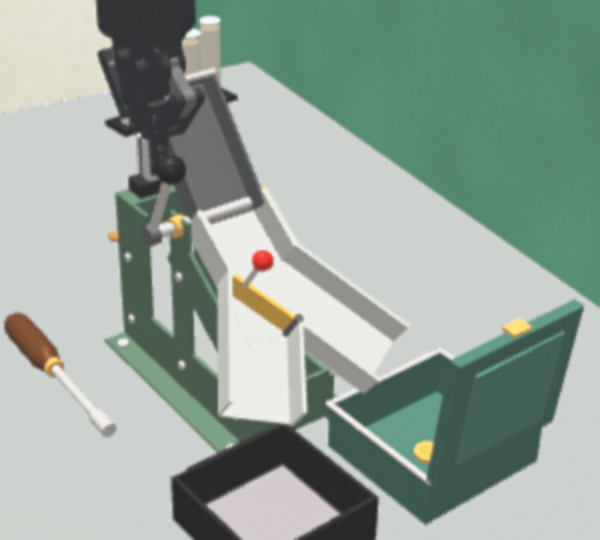

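The pan is empty, the tray is empty, the flap has not moved, and a token is visible in the tin. I ease the pan down slowly.

apply_moves --pt "0 5 0 0 0 0 0" --pt "0 5 0 0 0 0 0" --pt "0 5 0 0 0 0 0" --pt "0 5 0 0 0 0 0" --pt "0 5 0 0 0 0 0" --pt "0 5 0 0 0 0 0" --pt "0 5 0 0 0 0 0" --pt "0 5 0 0 0 0 0" --pt "0 5 0 0 0 0 0" --pt "0 5 0 0 0 0 0" --pt "0 4 0 0 0 0 0" --pt "0 4 0 0 0 0 0"

```text
time_s: 12.12
position: [0.4807, 0.1019, 0.2373]
tool_rot: [[-0.992, -0.126, -0.0], [-0.126, 0.992, -0.0], [0.0, -0.0, -1.0]]
ft_force: [-0.3, 1.9, -0.8]
grip_width: -0.0003
gripper_force: 0.6
```

apply_moves --pt "0 3 0 0 0 0 0" --pt "0 3 0 0 0 0 0" --pt "0 3 0 0 0 0 0" --pt "0 3 0 0 0 0 0" --pt "0 5 0 0 0 0 0" --pt "0 15 0 0 0 0 0" --pt "0 20 0 0 0 0 0" --pt "0 0 -30 0 0 0 0" --pt "0 0 -50 0 0 0 0" --pt "30 40 0 0 0 0 0" --pt "30 40 0 0 0 0 0" --pt "0 0 0 0 0 0 0"

```text
time_s: 13.62
position: [0.4026, 0.2273, 0.318]
tool_rot: [[-0.992, -0.13, 0.001], [-0.13, 0.992, 0.001], [-0.001, 0.0, -1.0]]
ft_force: [0.2, -0.4, -0.0]
grip_width: -0.0001
gripper_force: 0.0
```

```bash
python3 - <<'E'
from h import *
im=knob(); T=get_image("top"); np.savez("top2.npz",**T)
f=T["frame"].astype(int); br=((f[...,0]>150)&(f[...,0]-f[...,2]>60)).astype(np.uint8)
n,l,s,c=cv2.connectedComponentsWithStats(br)
for i in range(1,n):
    if s[i,4]>15: print(c[i].round(1),s[i,4],ch(onz(ray(T,*c[i]),.006)))
ct,stt,_=blob(blk(T),(305,275,350,310)); print("blk",ct,stt,ch(onz(ray(T,*ct),.253)))
a=cv2.resize(im["frame"][130:400,210:510,::-1],(390,351)); b=cv2.resize(T["frame"][120:350,180:520,::-1],(410,277))
b=cv2.copyMakeBorder(b,0,74,0,0,0); cv2.imwrite("pics/e.png",np.hstack([a,b]))
E
```

```text
t 13.625 chute [-278.7 -134.6  318. ] F [ 0.3839  0.1725 -0.0434] w -0.00010844921859188021
[[0.005, -1.0], [-1.0, -0.005], [-0.0, 0.001]] [ 14.7   9.8  77.2   0.   93.  -82.7]
red px [341.05       260.43333333] [337 256   9   9  60] chute [  8.2 -29.8 187. ]
[502.4 167.4] 75 [221.7 113.6   6. ]
[451.3 182.9] 450 [122.7  99.    6. ]
[440.4 195.7] 123 [98.5 78.2  6. ]
[339.6 217.2] 36 [-95.1  66.5   6. ]
[403.4 246.5] 40 [14.8 -6.2  6. ]
[210.8 252.4] 295 [-346.5   37.1    6. ]
[411. 253.] 45 [ 26.8 -20.4   6. ]
[348.4 274.4] 35 [-95.  -42.6   6. ]
[309.  331.2] 20 [-183.4 -136.3    6. ]
blk [327.30714286 293.91428571] [320 287  15  15 140] [-133.3  -70.4  253. ]
```

View pics/e.png

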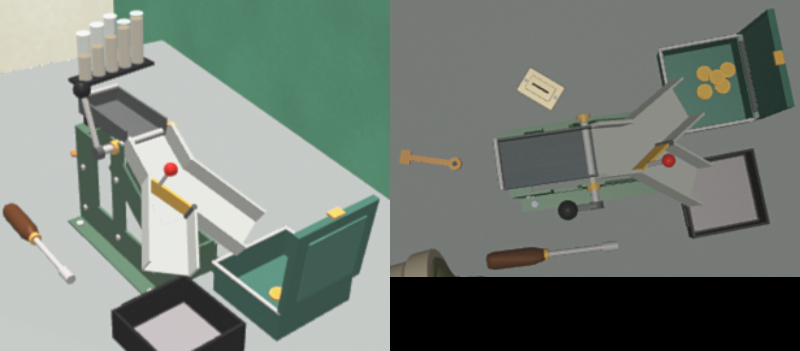

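All five tokens lie in the tin at crop (715,78). The pan is level, with the black knob back at its starting pixel, the flap is still set, the loose things are unmoved and the arm is clear.

```bash
python3 -c "
from rig import env
print(env.close_job())"
```

```text
the job is handed in; nothing more can be done
None
```

The job is handed in: the last pictures show all five tokens in the tin, the flap at its stop, the pan eased back down level and the loose things unmoved; no verdict was returned.

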